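Lock the work-holder's ring with a two-pin spanner

TASK

Take the red-handled two-pin spanner out of its wooden block, set it down on the blue work-holder so that both pins go fully into a pair of opposite holes in the steel ring, and, keeping the pins in, turn the ring clockwise (seen from above) until it is hard against its stop. Then put the spanner back in its block and let go. Work gently: do not lean on the ring while feeling for the holes nor wrench it against the stop, touch the work-holder with the spanner only, and leave the stone, the rule and the bevel where they lie.

Things in the scene. Friction and masses are not known exactly. Their poses are not given: they have to be found in the camera images.
- spanner: Two-pin face spanner, 0.18 kg, upright. Origin midway between the pin tips; z up, x along the bar. Pins: steel, 7 mm thick, tapered tips, at x = -28 and +28 mm, z = 0 to 9 mm. Dark steel bar 80 x 18 x 10 mm (x, y, z), z = 9 to 19 mm; its underside is the shoulder that stops the pins. A half turn gives the same tool.
- spanner_grip (a point): Point to pinch on the spanner's red flat-sided upright grip, 48 mm above its pin tips, axes as the spanner's. The grip is 50 mm (x) by 14 mm (y) and reaches from 29 mm below this point (the bar's top) to 20 mm above it: pinch it across its 14 mm (y) from above.
- spanner_block: Fixed wooden block 100 x 44 x 22 mm (x, y, z), origin at the centre of its underside. Two holes, 11 mm wide, 14 mm deep, at x = -28 and +28 mm in its top. The spanner starts in it, upright, and belongs back there either way round: its bar then rests on the block's top, spanner origin 13 mm above the block's origin.
- holder: Blue round work-holder fixed to the bench, origin at the centre of its underside, z up: flange 128 mm across, barrel 96 mm across with its rim at z = 44 mm. In it lies a flat steel lock ring, 76 mm outside, 35 mm inside, 12 mm thick, top face at z = 52 mm. A brass boss in the middle, top at z = 40 mm.
- holder_axis (a point): On the holder's axis, 52 mm above the bench. The ring has six 9 mm holes right through it, every 60 degrees at 28 mm radius about this axis: the spanner fits any two that face each other across the axis. How the holes stand round the axis differs each time; it follows neither from the holder's yaw nor from the ring's joint and is not measured: look or feel for them.
- ring_face (a point): Centre of the ring's top face; axes as the holder's (it does not turn with the ring). The ring floats on a wave spring: pressed, it sinks straight down, beginning at about 2 N, then about 1.2 N more per mm, at most 6 mm, where it is rigid; it comes up again when let go or when the pins drop into holes.
- lock_ring (a joint): How far the ring is turned clockwise seen from above, rad: 0 = backed off (it turns no farther back), 0.90 = hard against its stop, locked. Starts between 0 and 0.1, is held by about 0.2 N m of friction and does not turn back by itself.
- stone: Blue two-grit bench stone 68 x 110 x 20 mm lying loose on the tool roll, origin at the centre of its underside; leave alone.
- folding_rule: Folded wooden rule 27 x 150 x 16 mm lying loose on the bench, origin at the centre of its underside; leave alone.
- bevel: Sliding bevel, dark wood and brass, 24 x 130 x 20 mm, lying loose on the bench, origin at the centre of its underside; leave alone.
There are look-alikes about, which are no part of the job. There is more than one size of the spanner; the one meant has the size given above.

How it is judged:
On the way, in this order (a step that is already met when the one before it is completed fails the run):
1. both pins are fully in a pair of holes of the ring (at least 7 mm deep), before the ring has been turned more than 0.5 rad in all (z of spanner in the frame of ring_face below -0.007 m and horizontal distance between spanner and ring_face below 0.003 m and angle between spanner's own z axis and vertical below 0.08 rad and value of joint lock_ring below 0.5 rad), for 0.2 s.
2. the ring is turned clockwise to its stop with the pins still in the holes (at least 4 mm) (z of spanner in the frame of ring_face below -0.004 m and horizontal distance between spanner and ring_face below 0.003 m and angle between spanner's own z axis and vertical below 0.08 rad and value of joint lock_ring above 0.87 rad), for 0.2 s.
At the end, for the whole second after the job is handed in: The ring is at its stop (joint at least 0.86 of 0.90 rad) and the spanner stands upright in its block with both pins in the block's holes (either way round, within 4 mm of centre, 2.5 mm in height), at rest and let go (value of joint lock_ring above 0.86 rad and horizontal distance between spanner and spanner_block below 0.004 m and z of spanner in the frame of spanner_block between 0.0105 and 0.0155 m and angle between spanner's own z axis and vertical below 0.06 rad and angle between the x axis of spanner and the x axis of spanner_block, either way round below 0.15 rad and linear speed of spanner below 0.02 m/s and contact force between the fingers and spanner below 0.1 N); the robot touches nothing.
It fails at once if the spanner presses on the work-holder or its ring with more than 40 N (contact force between spanner and holder above 40 N).
It fails at once if the spanner is slammed or forced into its block with more than 100 N (contact force between spanner and spanner_block above 100 N).
It fails at once if the robot itself pushes the work-holder or its ring with more than 3 N (contact force between any of the arm, the fingers and holder above 3 N).
It fails at once if the stone, the rule or the bevel is moved more than 15 mm (distance of any of stone, folding_rule, bevel from where it was at the start of the episode above 0.015 m).
It also fails if it takes over 72 s, if anything falls off the work surface, if the arm or the gripper's body presses on something with over 40 N, if the wrist force passes 120 N, or if a joint passes its speed limit or range.

ROBOT

A 6-joint arm with a two-finger parallel gripper is mounted at the origin on a cart in front of the work surface, level with it; the furniture and walls round the work are solid. World frame = base frame: x ahead of the robot, y to its left, z up, the work surface at z = 0. Lengths are in m, angles in rad, forces in N, time in s.
With the tool pointing down it reaches from about 0.35 to 0.775 m from the base axis. Payload 5.5 kg.
Tool frame: the origin (TCP) lies at the very end of the fingers, on their centre line; the grasp point (between the pads) lies 19 mm behind it; z points along the fingers, y is the line along which they close (so a half turn about z gives the same grasp; the last joint's range is limited). The gripper opens to 85 mm and grips with 20 to 120 N. Pads are 22 mm wide; open, the fingers measure 114 mm over their backs; the gripper's body (76 mm by 85 mm) begins 54 mm behind the grasp point. The pads swing forward as they close: fully open they stand 13 mm farther back than shut.
Start: joints at [1.04, 0.313, 0.046, 1.304, 0, 1.431], TCP at [0.219, 0.532, 0.231] pointing down, gripper open.
Joint ranges: [-2.76, 2.76], [-0.86, 1.69], [-1.03, 1.26], [-2.2, 2.34], [-1.47, 1.5], [-3.14, 3.14]. Speed limits (rad/s): [2.57, 2.57, 3.14, 3.14, 3.14, 3.14].

INTERFACE

Orientations are given as a unit quaternion [w, x, y, z].
In Python, from workcell import env, imaging, ticket gives the robot as it stands. The module is installed in compiled form; this text tells all that it offers.
- The arm moves only by the tool apply_moves, never from a script. Its argument "rows" is a list of rows, each an object with "xyz": the shift along the tool's x, y, z in mm, a list of three; "turn": the turn, a rotation vector about the tool's x, y, z in rad, a list of three; "grip": the opening, from 0 (shut) to 1 (fully open). A call has 1 to 12 rows; each row is the pose to reach, as a shift and turn from the pose commanded when the call began, along the tool's axes at that moment; what a row does not reach only later rows make up. A row lasts 1/12 s, in which the tool goes at most 41.7 mm and 7.16 degrees, less where a joint would pass 70% of its speed; a pose out of reach is approached as far as the arm can. A call with a gripper value outside its range is refused whole. The fingers move at their own pace and stop on an object; "force" is the grip in N (left out, the last holds). Time passes only in rows, so rows that repeat a pose let the fingers close. It gives the time, the measured TCP pose, the force, the opening and the grip force at its end, in the units of the state.
- env.get_state(): the state, without advancing time (a new reading comes with each control period).
- imaging.read_camera(name): name is "scene" or "side" or "wrist"; returns a dict with "color" (384x512x3 uint8, blue, green, red), "z_map" (384x512 float32, m along the optical axis (not along the pixel's ray), 0 where there is no reading), "camera_matrix" (3x3 intrinsics, pixels), "view" (4x4, takes a point from world to camera coordinates). Camera axes: x right, y down, z forward; pixel columns grow to the right and rows downward; lengths in m; the calibration is good to about 2 mm. A picture is of the moment at which its call begins.
- ticket.hand_in(): hands the job in; it is judged then, once.
The state is a dict: "clock": time; "joint_pos": joint angles; "qvel": joint speeds; "tau": joint torques, N m; "tcp_pos": TCP position; "orientation": TCP orientation; "wrist_force": force on the tool from outside, world axes, zero at the start; "ft_torque": the same for the moment, N m; "finger_gap": finger opening in m; "grip_force": force on a finger pad.
Only numpy, scipy, OpenCV 4.12 (cv2) and the standard library are available. Lean on these libraries where they do the work, as an engineer would, in place of code of your own. Each camera call takes 0.05 s, during which the arm holds its last target. There are 200 camera calls.

## Working session

There is one attempt and no reset: what is moved stays moved. The work goes in short steps, Python scripts to look and compute and a tool call to move; the robot and the scene stay as the last step left them, time stands still between calls to the robot, and variables do not carry over. Pictures are saved under pics/ and viewed, at most 13 in all, crops included, and the job is handed in when it is done.

Besides the shell and the picture viewer there is one more tool, called after "Call:" as name(argument=value, ...) on one line, values as JSON. apply_moves: Moves the arm, as the interface text tells. Its arguments: {"type":"object","properties":{"rows":{"type":"array"},"force":{"type":"number"}},"required":["rows"]}

```bash
mkdir -p pics; cat > h.py <<'E'
from workcell import env, imaging, ticket
import numpy as np, cv2
from scipy.spatial.transform import Rotation as R
def look(n):
    d=imaging.read_camera(n); np.savez('%s.npz'%n,**d); return d
def load(n): return dict(np.load('%s.npz'%n))
def onplane(d,u,v,z):
    K,V=d['camera_matrix'],d['view']; Rm,t=V[:3,:3],V[:3,3]
    c=-Rm.T@t; r=Rm.T@np.linalg.inv(K)@np.array([u,v,1.0]); return c+r*(z-c[2])/r[2]
def pt(d,u,v):
    z=float(d['z_map'][int(v),int(u)]); K,V=d['camera_matrix'],d['view']
    return V[:3,:3].T@(np.linalg.inv(K)@np.array([u,v,1.0])*z-V[:3,3])
def cloud(d):
    K,V=d['camera_matrix'],d['view']; z=d['z_map']; v,u=np.indices(z.shape)
    P=np.stack([(u-K[0,2])/K[0,0]*z,(v-K[1,2])/K[1,1]*z,z],-1)
    return (P-V[:3,3])@V[:3,:3]
def tri(d1,p1,d2,p2):
    def ray(d,p):
        Rm,t=d['view'][:3,:3],d['view'][:3,3]; r=Rm.T@np.linalg.inv(d['camera_matrix'])@np.array([*p,1.0]); return -Rm.T@t,r/np.linalg.norm(r)
    A=np.zeros((3,3));b=np.zeros(3)
    for c,r in (ray(d1,p1),ray(d2,p2)):
        M=np.eye(3)-np.outer(r,r);A+=M;b+=M@c
    return np.linalg.solve(A,b)
E
python3 - <<'E'
from h import *
im=[]
for n in('scene','side'):
    d=look(n); im.append(d['color']); print(n,-d['view'][:3,:3].T@d['view'][:3,3],d['camera_matrix'][0,0])
cv2.imwrite('pics/a.png',im[0]);cv2.imwrite('pics/b.png',im[1])
s=env.get_state();print(s)
E
```

```text
scene [ 0.05203373 -0.28605155  0.80555523] 390.99767061536403
side [ 0.26221728 -0.54894377  0.71882148] 498.7362561307696
{'clock': 0.1, 'joint_pos': array([ 1.04039268e+00,  3.13933930e-01,  4.51060648e-02,  1.30363650e+00,
       -4.10411049e-05,  1.43123977e+00]), 'qvel': array([ 0.00023622, -0.00112085,  0.00416466, -0.00060471, -0.00059067,
       -0.0012264 ]), 'tau': array([ 1.94031629e-03, -4.81724489e+01,  2.99244529e+01,  1.27174592e-02,
       -1.26701880e-04,  1.49848240e-06]), 'tcp_pos': array([0.21881796, 0.53123244, 0.23049867]), 'orientation': array([-2.54804378e-04,  1.94181951e-01,  9.80965175e-01, -7.94408510e-04]), 'wrist_force': array([-0.22341128,  0.29685063,  0.04985616]), 'ft_torque': array([-0.06476671,  0.0133602 , -0.02372255]), 'grip_force': 0.0, 'finger_gap': 0.08556716999998938}
```

View pics/a.png

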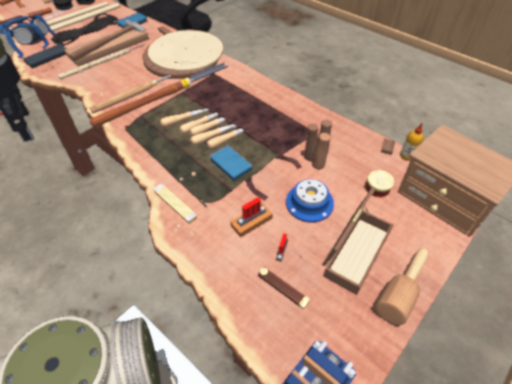

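View pics/b.png

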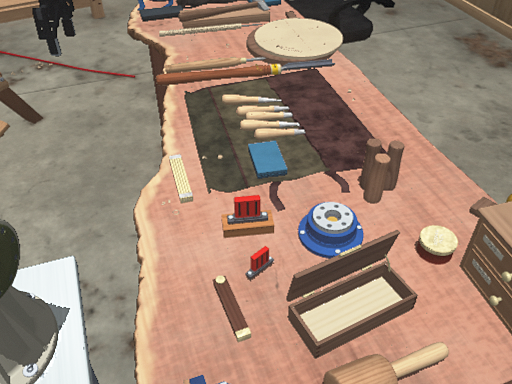

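The scene view shows the spanner in its block at about (251,210) and the holder at (311,193), with a smaller look-alike spanner at (282,245). In the side view they are at (247,208), (333,216) and (260,260).

```bash
python3 - <<'E'
from h import *
for n,w,hc in(('scene',(251,210),(311,193)),('side',(247,208),(333,220))):
    d=load(n);P=cloud(d);hsv=cv2.cvtColor(d['color'],cv2.COLOR_BGR2HSV)
    v,u=np.indices(hsv.shape[:2]);near=np.hypot(u-w[0],v-w[1])<28
    red=((hsv[...,0]<6)|(hsv[...,0]>174))&(hsv[...,1]>190)&near
    q=P[red];q=q[np.isfinite(q).all(1)];print(n,'red',len(q),q[:,2].max())
    top=q[q[:,2]>q[:,2].max()-.006];r=cv2.minAreaRect((top[:,:2]*1000).astype(np.float32));print(' top',r,np.median(top,0))
    # block: brown top z 0.02
    A=P[near&(abs(P[...,2]-.022)<.004)];print(' block22',len(A),cv2.minAreaRect((A[:,:2]*1000).astype(np.float32)))
    near=np.hypot(u-hc[0],v-hc[1])<40
    B=P[near&(abs(P[...,2]-.052)<.004)];print(' ring',len(B),cv2.minEnclosingCircle((B[:,:2]*1000).astype(np.float32)),np.median(B[:,2]))
    C=P[near&(hsv[...,0]>100)&(hsv[...,0]<125)&(hsv[...,1]>150)&(P[...,2]<.06)];print(' blue',cv2.minEnclosingCircle((C[:,:2]*1000).astype(np.float32)))
E
```

```text
scene red 198 0.08451717509832482
 top ((481.49200439453125, 111.23298645019531), (10.2011079788208, 46.036964416503906), 78.04144287109375) [0.4803906  0.11049626 0.08097346]
 block22 325 ((482.98590087890625, 113.21440124511719), (45.454925537109375, 100.48686218261719), 77.00462341308594)
 ring 473 ((673.2214965820312, 63.69755935668945), 88.01460266113281) 0.05213784169467315
 blue ((625.307373046875, 36.0767707824707), 59.718955993652344)
side red 229 0.08342208770057634
 top ((481.3063049316406, 110.80459594726562), (15.81688117980957, 46.41953659057617), 77.57776641845703) [0.48078678 0.11060203 0.0802401 ]
 block22 438 ((480.6297912597656, 111.7856216430664), (48.4055290222168, 99.45601654052734), 77.78274536132812)
 ring 728 ((628.3650512695312, 38.80766677856445), 40.13968276977539) 0.05133218924985285
 blue ((627.4374389648438, 36.988101959228516), 63.02142333984375)
```

```bash
cat >> h.py <<'E'
def plan(x,y,z,yaw):
    """shift mm/turn to a tool-down pose whose tool y axis is at world angle yaw (deg)"""
    s=env.get_state();q=s['orientation'];R0=R.from_quat([q[1],q[2],q[3],q[0]])
    a=np.radians(yaw);Y=np.array([np.cos(a),np.sin(a),0]);Z=np.array([0,0,-1.]);X=np.cross(Y,Z)
    Rt=R.from_matrix(np.stack([X,Y,Z],1))
    print('yaw',yaw,'xyz',np.round(R0.inv().apply(np.array([x,y,z])*1000-s['tcp_pos']*1000),1),'turn',np.round((R0.inv()*Rt).as_rotvec(),3))
def st():
    s=env.get_state();q=s['orientation'];M=R.from_quat([q[1],q[2],q[3],q[0]]).as_matrix()
    print('t',s['clock'],'tcp',np.round(s['tcp_pos']*1000,1),'yawY',round(np.degrees(np.arctan2(M[1,1],M[0,1])),2),'tilt',np.round(M[:2,2],4),'j',np.round(s['joint_pos'],2),'F',np.round(s['wrist_force'],1),'T',np.round(s['ft_torque'],2),'gap',s['finger_gap'],s['grip_force'])
E
python3 -c "
from h import *
st();plan(.4815,.1115,.2,77.5);plan(.4815,.1115,.2,-102.5)
d=look('wrist');c=-d['view'][:3,:3].T@d['view'][:3,3];s=env.get_state();q=s['orientation'];print(R.from_quat([q[1],q[2],q[3],q[0]]).inv().apply(c-s['tcp_pos']),d['camera_matrix'][0,0], d['view'][2,:3])"
```

```text
t 0.1 tcp [218.8 531.2 230.5] yawY 67.61 tilt [-0.0008 -0.0015] j [ 1.04  0.31  0.05  1.3  -0.    1.43] F [-0.2  0.3  0. ] T [-0.06  0.01 -0.02] gap 0.08556716999998938 0.0
yaw 77.5 xyz [-402.8 -288.    30.9] turn [-0.002 -0.    -0.173]
yaw -102.5 xyz [-402.8 -288.    30.9] turn [-0.000e+00  2.000e-03  2.969e+00]
[ 0.07595945 -0.00044262 -0.14243832] 306.7562033029698 [ 0.27612114 -0.11538533 -0.95417155]
```

Call:
apply_moves(rows=[{"xyz": [-34,-24,3],"turn": [0,0,-0.02],"grip": 1},{"xyz": [-67,-48,6],"turn": [0,0,-0.04],"grip": 1},{"xyz": [-101,-72,8],"turn": [0,0,-0.06],"grip": 1},{"xyz": [-134,-96,10],"turn": [0,0,-0.08],"grip": 1},{"xyz": [-168,-120,12],"turn": [0,0,-0.1],"grip": 1},{"xyz": [-201,-144,14],"turn": [0,0,-0.12],"grip": 1},{"xyz": [-235,-168,16],"turn": [0,0,-0.14],"grip": 1},{"xyz": [-268,-192,18],"turn": [0,0,-0.15],"grip": 1},{"xyz": [-302,-216,20],"turn": [0,0,-0.16],"grip": 1},{"xyz": [-335,-240,20],"turn": [0,0,-0.17],"grip": 1},{"xyz": [-369,-264,20],"turn": [0,0,-0.173],"grip": 1},{"xyz": [-403,-288,20],"turn": [0,0,-0.173],"grip": 1}])

```text
clock: 1.15
tcp_pos: [0.4824, 0.1099, 0.2112]
orientation: [-0.0, 0.109, 0.994, 0.0]
wrist_force: [0.8, 1.1, -0.4]
finger_gap: 0.0854
grip_force: 0.0
```

```bash
python3 -c "
from h import *
st();plan(.627,.0375,.21,77.5)
d=look('wrist');cv2.imwrite('pics/w1.png',d['color'])
P=cloud(d);hsv=cv2.cvtColor(d['color'],cv2.COLOR_BGR2HSV);m=((hsv[...,0]<6)|(hsv[...,0]>174))&(hsv[...,1]>190)&(P[...,2]>.07)&(P[...,2]<.09)
q=P[m];print(cv2.minAreaRect((q[:,:2]*1000).astype(np.float32)),np.median(q,0))
P2=P[(abs(P[...,2]-.022)<.003)&(np.hypot(P[...,0]-.4815,P[...,1]-.1115)<.07)];print(cv2.minAreaRect((P2[:,:2]*1000).astype(np.float32)))
"
```

```text
t 1.15 tcp [482.4 109.9 211.2] yawY 77.52 tilt [-0.0001  0.0002] j [ 0.06  0.17 -0.2   1.21  0.    0.28] F [ 0.8  1.1 -0.4] T [-0.01 -0.03  0.03] gap 0.08541590352299369 0.0
yaw 77.5 xyz [-156.8  -39.5    1.2] turn [ 0. -0.  0.]
((482.9192810058594, 111.61412048339844), (12.96138858795166, 49.93418884277344), 77.39774322509766) [0.48013482 0.1120251  0.08076798]
((483.0640869140625, 112.544677734375), (44.098968505859375, 99.68843841552734), 77.56271362304688)
```

View pics/w1.png

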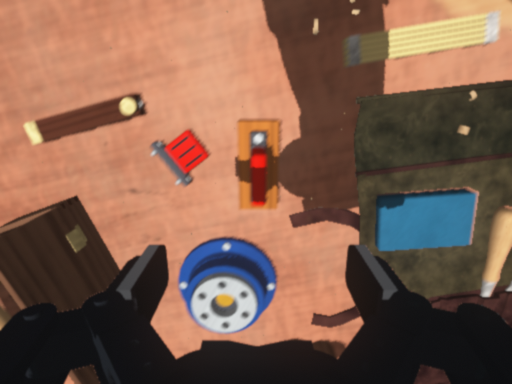

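The wrist view shows the spanner's block at (260,165), aligned with the tool, and the ring at (224,302) with its six holes visible. The fingers are clear of everything. I'll go over the ring for one square look.

Call:
apply_moves(rows=[{"xyz": [-39,-10,0],"turn": [0,0,0],"grip": 1},{"xyz": [-78,-20,0],"turn": [0,0,0],"grip": 1},{"xyz": [-118,-30,15],"turn": [0,0,0],"grip": 1},{"xyz": [-157,-40,30],"turn": [0,0,0],"grip": 1},{"xyz": [-157,-40,30],"turn": [0,0,0],"grip": 1},{"xyz": [-157,-40,30],"turn": [0,0,0],"grip": 1}])

```text
clock: 1.7
tcp_pos: [0.6269, 0.0377, 0.178]
orientation: [-0.002, 0.11, 0.994, -0.0]
wrist_force: [-0.4, 0.4, -0.5]
finger_gap: 0.0853
grip_force: 0.0
```

```bash
cat > ring.py <<'E'
from h import *
def ring(d,c0,z=.052,dbg=None):
    g=cv2.cvtColor(d['color'],cv2.COLOR_BGR2GRAY);P=cloud(d)
    v,u=np.indices(g.shape);pp=np.stack([u,v],-1).reshape(-1,2)
    # ray/plane position of each pixel
    K,V=d['camera_matrix'],d['view'];c=-V[:3,:3].T@V[:3,3]
    r=np.c_[pp,np.ones(len(pp))]@np.linalg.inv(K).T@V[:3,:3]
    W=(c+r*((z-c[2])/r[:,2])[:,None])[:,:2].reshape(*g.shape,2)
    hsv=cv2.cvtColor(d['color'],cv2.COLOR_BGR2HSV)
    steel=(hsv[...,1]<70)&(g>120)&(np.hypot(*(W-c0).transpose(2,0,1))<.045)
    n,l,s,_=cv2.connectedComponentsWithStats(steel.astype(np.uint8));k=1+s[1:,4].argmax()
    cs,_=cv2.findContours((l==k).astype(np.uint8),cv2.RETR_EXTERNAL,cv2.CHAIN_APPROX_NONE)
    ct=max(cs,key=cv2.contourArea);hull=cv2.convexHull(ct)[:,0]
    X=np.array([W[y,x] for x,y in hull]);A=np.c_[2*X,np.ones(len(X))];s_=np.linalg.lstsq(A,(X**2).sum(1),rcond=None)[0]
    cen=s_[:2];print('ring centre',cen*1000,'R',np.sqrt(s_[2]+cen@cen)*1000,'z',np.median(P[l==k][:,2]))
    inside=cv2.drawContours(np.zeros_like(g),[hull[:,None]],-1,1,-1)
    hol=((inside==1)&(l!=k)).astype(np.uint8);n,l2,s2,ce=cv2.connectedComponentsWithStats(hol,connectivity=4)
    out=[]
    for i in range(1,n):
        if s2[i,4]<12: continue
        w=onplane(d,*ce[i],z)[:2];dd=w-cen;a=np.degrees(np.arctan2(dd[1],dd[0]))
        print(' hole px',np.round(ce[i],1),s2[i,4],'r',round(np.hypot(*dd)*1000,1),'ang',round(a,1),'mod60',round(a%60,1))
        if .023<np.hypot(*dd)<.033: out.append(w)
    if out: print('mean of holes',np.mean(out,0)*1000,len(out))
E
python3 -c "
from ring import *
st();d=look('wrist');ring(d,np.array([.627,.0375]));cv2.imwrite('pics/w2.png',d['color'])"
```

```text
t 1.7 tcp [626.9  37.7 178. ] yawY 77.39 tilt [-0.0048  0.0005] j [-0.07  0.44  0.1   1.24  0.    0.15] F [-0.4  0.4 -0.5] T [ 0.02 -0.01  0.04] gap 0.0852755378702303 0.0
ring centre [614.33133869  38.75154891] R 26.820531680456877 z 0.051932351877547446
 hole px [257.6 153.8] 52 r 13.0 ang 158.0 mod60 38.0
 hole px [232.1 171.4] 74 r 21.1 ang -93.9 mod60 26.1
 hole px [256.9 170.1] 67 r 2.5 ang 24.4 mod60 24.4
```

View pics/w2.png

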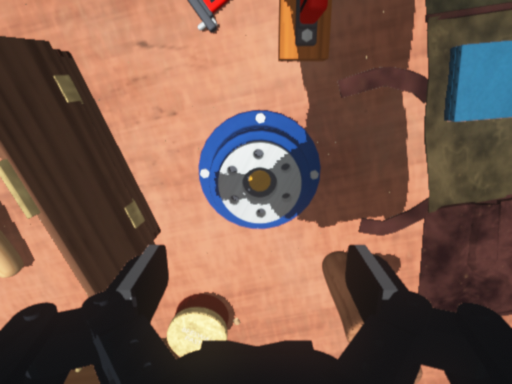

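The shadow falls across part of the ring, centred at (259,182). Its holes show at (258,154), (285,167), (284,197), (261,212), (233,198) and (232,171). I'll mask the ring by depth and find the holes with a black-hat filter.

```bash
cp wrist.npz w2.npz; cat > ring.py <<'E'
from h import *
def ring(d,c0,z=.052,sc=3):
    P=cloud(d);zm=(abs(P[...,2]-z)<.0035)&(np.hypot(P[...,0]-c0[0],P[...,1]-c0[1])<.05)
    cs,_=cv2.findContours(zm.astype(np.uint8),cv2.RETR_EXTERNAL,cv2.CHAIN_APPROX_NONE)
    hull=cv2.convexHull(max(cs,key=cv2.contourArea))[:,0]
    X=np.array([onplane(d,x,y,z)[:2] for x,y in hull]);s_=np.linalg.lstsq(np.c_[2*X,np.ones(len(X))],(X**2).sum(1),rcond=None)[0]
    cen=s_[:2];print('ring centre',np.round(cen*1000,1),'R',np.sqrt(s_[2]+cen@cen)*1000,'z',np.median(P[zm][:,2]))
    g=cv2.cvtColor(d['color'],cv2.COLOR_BGR2GRAY);G=cv2.resize(g,None,fx=sc,fy=sc,interpolation=cv2.INTER_CUBIC)
    k=cv2.getStructuringElement(cv2.MORPH_ELLIPSE,(16*sc|1,16*sc|1));bh=cv2.morphologyEx(G,cv2.MORPH_BLACKHAT,k)
    rel=(bh/(G.astype(float)+bh)*255)
    n,l,s,ce=cv2.connectedComponentsWithStats((rel>90).astype(np.uint8));out=[]
    for i in range(1,n):
        p=(ce[i]+.5)/sc-.5;w=onplane(d,*p,z)[:2];dd=w-cen;r=np.hypot(*dd)
        if s[i,4]>25*sc and .022<r<.033:
            print(' hole px',np.round(p,1),s[i,4],s[i,2:4],'r',round(r*1000,1),'ang',round(np.degrees(np.arctan2(dd[1],dd[0])),1));out.append(w)
    out=np.array(out)
    if len(out)>2:
        f=lambda o:[*o[:2]]
        from scipy.optimize import least_squares
        def res(q):
            a=np.arctan2(*(out-cen).T[::-1]);k=np.round((a-q[2])/(np.pi/3))*np.pi/3+q[2]
            return (np.c_[q[0]+.028*np.cos(k),q[1]+.028*np.sin(k)]-out).ravel()
        a=np.arctan2(*(out-cen).T[::-1]);o=least_squares(res,[*cen,np.angle(np.exp(6j*a).sum())/6],x_scale=[.001,.001,.03])
        print('fit centre',np.round(o.x[:2]*1000,2),'hole ang mod60',round(np.degrees(o.x[2])%60,2),'rms mm',np.sqrt((o.fun**2).mean())*1000)
E
python3 -c "
from ring import *
for n in('w2','scene','side'): print(n);ring(load(n),np.array([.627,.0375]))"
```

```text
w2
ring centre [630.   38.9] R 38.01725992533707 z 0.05196825709276354
 hole px [257.8 153.7] 668 [30 29] r 28.2 ang 170.1
 hole px [285.  166.5] 317 [23 18] r 28.4 ang 113.1
 hole px [231.5 169.5] 497 [29 22] r 28.5 ang -131.6
 hole px [285.6 195.4] 200 [20 13] r 26.6 ang 53.7
 hole px [233.5 201.9] 183 [22 11] r 29.4 ang -66.9
 hole px [260.4 212.6] 535 [27 25] r 27.7 ang -10.2
fit centre [629.46  38.81] hole ang mod60 51.37 rms mm 0.830042556007353
scene
ring centre [629.   39.3] R 38.855344743512326 z 0.05216661738450346
side
ring centre [626.7  37.6] R 38.80676978478202 z 0.051364073667235756
 hole px [335.9 205.8] 80 [12  8] r 29.9 ang 48.8
 hole px [321.9 207.5] 82 [13  8] r 28.7 ang 106.0
 hole px [346.7 213.5] 82 [13  8] r 29.6 ang -7.1
 hole px [318.3 217.1] 83 [13  8] r 26.4 ang 166.8
 hole px [343.3 223.3] 87 [13  9] r 27.4 ang -66.0
 hole px [328.9 225.2] 99 [15  9] r 26.1 ang -129.0
fit centre [628.43  38.82] hole ang mod60 49.93 rms mm 0.0796918293632673
```

```bash
python3 -c "
from h import *
plan(.4825,.1118,.15,77.5);plan(.4825,.1118,.042,77.5)"
```

```text
yaw 77.5 xyz [155.8  40.2  30.1] turn [-0.    -0.004 -0.001]
yaw 77.5 xyz [155.4  40.3 138.1] turn [-0.    -0.004 -0.001]
```

Call:
apply_moves(rows=[{"xyz": [38,10,0],"turn": [0,0,0],"grip": 1},{"xyz": [76,20,0],"turn": [0,-0.004,0],"grip": 1},{"xyz": [116,30,10],"turn": [0,-0.004,0],"grip": 1},{"xyz": [155.5,40,20],"turn": [0,-0.004,0],"grip": 1},{"xyz": [155.5,40.2,40],"turn": [0,-0.004,0],"grip": 1},{"xyz": [155.5,40.2,65],"turn": [0,-0.004,0],"grip": 1},{"xyz": [155.5,40.2,90],"turn": [0,-0.004,0],"grip": 0.8},{"xyz": [155.5,40.2,110],"turn": [0,-0.004,0],"grip": 0.7},{"xyz": [155.5,40.2,128],"turn": [0,-0.004,0],"grip": 0.6},{"xyz": [155.5,40.2,138],"turn": [0,-0.004,0],"grip": 0.5},{"xyz": [155.5,40.2,138],"turn": [0,-0.004,0],"grip": 0.5},{"xyz": [155.5,40.2,138],"turn": [0,-0.004,0],"grip": 0.5}])

```text
clock: 2.75
tcp_pos: [0.4829, 0.1123, 0.0441]
orientation: [0.002, 0.108, 0.994, -0.0]
wrist_force: [0.2, -0.6, 0.4]
finger_gap: 0.0429
grip_force: 0.0
```

```bash
python3 -c "
from h import *
st();plan(.4825,.1118,.042,77.5);d=look('wrist');cv2.imwrite('pics/w3.png',d['color'])"
```

```text
t 2.75 tcp [482.9 112.3  44.1] yawY 77.57 tilt [ 0.0041 -0.0007] j [ 0.07  0.3  -0.46  0.8  -0.    0.28] F [ 0.2 -0.6  0.4] T [ 0.04 -0.02 -0.03] gap 0.042935633608349955 0.0
yaw 77.5 xyz [ 0.3 -0.5  2.1] turn [0.    0.004 0.001]
```

View pics/w3.png

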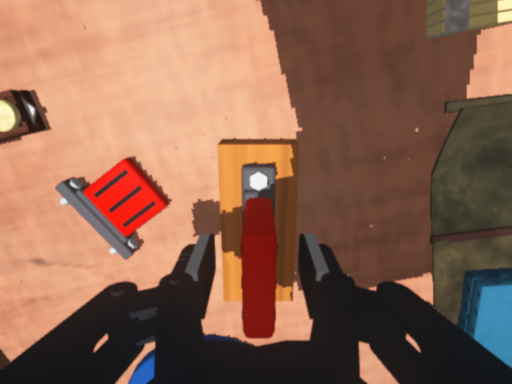

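The fingers straddle the red grip at (258,265), centred at about x=257. I'll close on it.

Call:
apply_moves(rows=[{"xyz": [0,0,0],"turn": [0,0.003,0],"grip": 0.3},{"xyz": [0,0,0],"turn": [0,0.003,0],"grip": 0.1},{"xyz": [0,0,0],"turn": [0,0.003,0],"grip": 0},{"xyz": [0,0,0],"turn": [0,0.003,0],"grip": 0},{"xyz": [0,0,0],"turn": [0,0.003,0],"grip": 0},{"xyz": [0,0,0],"turn": [0,0.003,0],"grip": 0},{"xyz": [0,0,0],"turn": [0,0.003,0],"grip": 0},{"xyz": [0,0,0],"turn": [0,0.003,0],"grip": 0}], force=60)

```text
clock: 3.47
tcp_pos: [0.4846, 0.1118, 0.0445]
orientation: [0.002, 0.109, 0.994, 0.0]
wrist_force: [-1.1, -0.3, 7.5]
finger_gap: 0.0132
grip_force: 58.6
```

```bash
python3 -c "
from h import *
st()"
```

```text
t 3.4667 tcp [484.6 111.8  44.5] yawY 77.52 tilt [0.0033 0.0002] j [ 0.07  0.3  -0.46  0.8  -0.    0.28] F [-1.1 -0.3  7.5] T [0.03 0.14 0.03] gap 0.013175147999465486 58.59157204627991
```

Call:
apply_moves(rows=[{"xyz": [0,0,-5],"turn": [0,0,0],"grip": 0},{"xyz": [0,0,-12],"turn": [0,0,0],"grip": 0},{"xyz": [0,0,-22],"turn": [0,0,0],"grip": 0},{"xyz": [0,0,-40],"turn": [0,0,0],"grip": 0},{"xyz": [0,0,-60],"turn": [0,0,0],"grip": 0},{"xyz": [0,0,-80],"turn": [0,0,0],"grip": 0},{"xyz": [0,0,-85],"turn": [0,0,0],"grip": 0},{"xyz": [0,0,-85],"turn": [0,0,0],"grip": 0},{"xyz": [0,0,-85],"turn": [0,0,0],"grip": 0}])

```text
clock: 4.22
tcp_pos: [0.4833, 0.1118, 0.1282]
orientation: [0.001, 0.109, 0.994, 0.0]
wrist_force: [0.4, -0.5, -2.2]
finger_gap: 0.0132
grip_force: 58.5
```

```bash
python3 -c "
from h import *
st();plan(.629,.0388,.130,79.7);d=look('wrist');cv2.imwrite('pics/w4.png',d['color'])
e=look('side');P=cloud(e);hsv=cv2.cvtColor(e['color'],cv2.COLOR_BGR2HSV);m=((hsv[...,0]<6)|(hsv[...,0]>174))&(hsv[...,1]>170)&(np.hypot(P[...,0]-.4825,P[...,1]-.112)<.05);q=P[m&(P[...,2]>.1)];print(len(q),q.min(0),q.max(0))
P2=P[(abs(P[...,2]-.022)<.003)&(np.hypot(P[...,0]-.4815,P[...,1]-.1115)<.07)];print(cv2.minAreaRect((P2[:,:2]*1000).astype(np.float32)))"
```

```text
t 4.2167 tcp [483.3 111.8 128.2] yawY 77.52 tilt [ 0.0013 -0.0001] j [ 0.07  0.22 -0.34  1.01 -0.    0.28] F [ 0.4 -0.5 -2.2] T [ 0.03 -0.01  0.02] gap 0.01319556405742642 58.50278556346893
yaw 79.7 xyz [-158.   -39.8   -1.6] turn [ 0.     0.001 -0.038]
183 [0.4540555  0.09835586 0.11895094] [0.50203943 0.12017876 0.16496282]
((480.7948913574219, 112.0780029296875), (48.9202766418457, 99.92382049560547), 77.52312469482422)
```

View pics/w4.png

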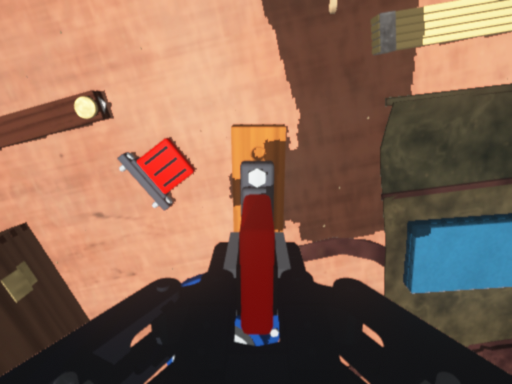

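The spanner hangs straight in the fingers with its bar's near end at about (257,162) and bolt at (257,178). The empty block below shows a hole at (259,152).

```bash
python3 -c "
from h import *
d=load('wrist');g=cv2.cvtColor(d['color'],cv2.COLOR_BGR2GRAY).astype(int)
print(g[152:200,246:250].mean(1).round());print(g[165,232:284]);print(g[185,232:284])
s=env.get_state();q=s['orientation'];Q=R.from_quat([q[1],q[2],q[3],q[0]])
t=s['tcp_pos'];tip=t[2]-.0315
for v in range(158,190,2):
  print(v,[np.round(Q.inv().apply(onplane(d,257.5,v,tip+h)-t)*1000,1)[:2] for h in(.009,.019,.023)], g[v,244:272:6])
"
```

```text
[164. 164. 164. 164. 164. 164. 164. 154. 122.  74.  58.  70.  87. 100.
 110. 116. 118. 118. 114. 114. 130. 156. 164. 165. 166. 165. 165. 165.
 165. 164. 156. 136. 119. 105.  80.  64.  74.  90. 101. 109. 115. 114.
 102.  77.  60.  55.  55.  56.]
[171 166 169 172 172 173 172 162 117  94  95  98  99 100 100 100 100 100
 100  99 100  99  98  97  98  98  98  98  99  98  98  98  98 100  99  98
  98  97  96  90  80  67  64  62  63  64  66  69  71  71  70  70]
[ 75  70  69  73  75  76  76  74  76  93 104 111 112 110 110 108 103 100
 104 119 145 183 215 229 235 233 226 215 185 151 127 113 109 105  99  97
  96  96  89  69  56  52  58  60  62  67  69  70  69  69  68  69]
158 [array([41. ,  0.3]), array([43.1,  0.3]), array([43.9,  0.2])] [164 164  69  94  75]
160 [array([39.9,  0.3]), array([42.1,  0.3]), array([42.9,  0.2])] [128 126  69 101  64]
162 [array([38.8,  0.3]), array([41. ,  0.3]), array([41.9,  0.2])] [58 56 57 58 52]
164 [array([37.7,  0.3]), array([39.9,  0.3]), array([40.8,  0.2])] [88 86 86 87 85]
166 [array([36.5,  0.3]), array([38.9,  0.3]), array([39.8,  0.2])] [108 108 107 
[... 293 characters left out ...]
.9,  0.3]), array([34.6,  0.3]), array([35.6,  0.3])] [117 242 240 240 107]
176 [array([30.8,  0.3]), array([33.5,  0.3]), array([34.6,  0.3])] [117 242 240 239 115]
178 [array([29.6,  0.3]), array([32.4,  0.3]), array([33.5,  0.3])] [117 242 239 239 114]
180 [array([28.5,  0.3]), array([31.3,  0.3]), array([32.4,  0.3])] [117 241 239 239 114]
182 [array([27.3,  0.3]), array([30.2,  0.3]), array([31.4,  0.3])] [116 235 239 238 114]
184 [array([26.1,  0.3]), array([29.1,  0.3]), array([30.3,  0.3])] [116 145 238 186 112]
186 [array([24.9,  0.3]), array([28. ,  0.3]), array([29.2,  0.3])] [ 99  72 211  88  64]
188 [array([23.8,  0.3]), array([26.9,  0.3]), array([28.1,  0.3])] [71 73 85 73 48]
```

Call:
apply_moves(rows=[{"xyz": [-20,-5,0],"turn": [0,0,0],"grip": 0},{"xyz": [-50,-13,0],"turn": [0,0,-0.01],"grip": 0},{"xyz": [-85,-21,0],"turn": [0,0,-0.02],"grip": 0},{"xyz": [-120,-30,0],"turn": [0,0,-0.03],"grip": 0},{"xyz": [-145,-36,0],"turn": [0,0,-0.038],"grip": 0},{"xyz": [-159,-40,0],"turn": [0,0,-0.038],"grip": 0},{"xyz": [-159,-40,10],"turn": [0,0,-0.038],"grip": 0},{"xyz": [-159,-40,20],"turn": [0,0,-0.038],"grip": 0},{"xyz": [-159,-40,30],"turn": [0,0,-0.038],"grip": 0},{"xyz": [-159,-40,35],"turn": [0,0,-0.038],"grip": 0},{"xyz": [-159,-40,35],"turn": [0,0,-0.038],"grip": 0},{"xyz": [-159,-40,35],"turn": [0,0,-0.038],"grip": 0}])

```text
clock: 5.32
tcp_pos: [0.6288, 0.039, 0.0929]
orientation: [-0.0, 0.089, 0.996, -0.0]
wrist_force: [1.1, -0.8, -2.2]
finger_gap: 0.0132
grip_force: 58.5
```

```bash
python3 -c "
from h import *
st();plan(.630,.039,.0935,79.7);d=look('wrist');e=look('side')
A=cv2.resize(d['color'][120:300,170:350],None,fx=2.2,fy=2.2,interpolation=cv2.INTER_CUBIC);B=cv2.resize(e['color'][165:245,290:380],None,fx=4.4,fy=4.4,interpolation=cv2.INTER_CUBIC)
h=max(A.shape[0],B.shape[0]);C=np.zeros((h,A.shape[1]+B.shape[1],3),np.uint8);C[:A.shape[0],:A.shape[1]]=A;C[:B.shape[0],A.shape[1]:]=B;print(C.shape);cv2.imwrite('pics/w5.png',C)"
```

```text
t 5.3167 tcp [628.8  39.   92.9] yawY 79.75 tilt [-0.0007  0.    ] j [-0.07  0.49 -0.04  1.05 -0.    0.11] F [ 1.1 -0.8 -2.2] T [-0.01 -0.02 -0.02] gap 0.013214502928514855 58.51012587547302
yaw 79.7 xyz [-1.2  0.2 -0.7] turn [-0.    -0.001  0.001]
(396, 792, 3)
```

View pics/w5.png

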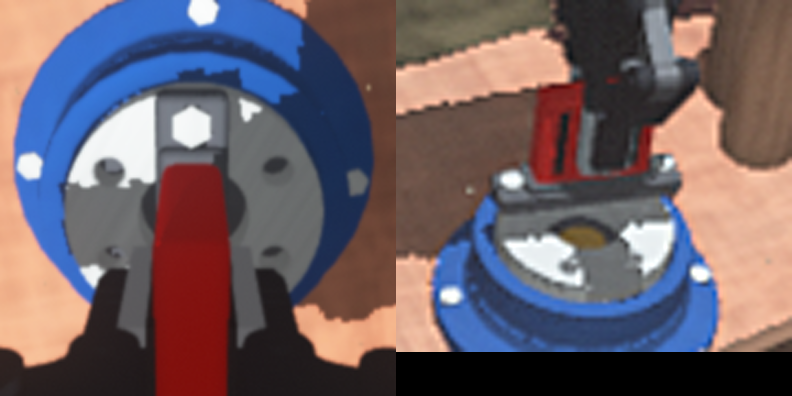

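The bar sits centred over the ring, with the side holes symmetric about it (crop (109,172)/(276,163) against the bar at x=191). I'll descend gently, watching the force.

Call:
apply_moves(rows=[{"xyz": [-0.5,0,3],"turn": [0,0,0],"grip": 0},{"xyz": [-0.5,0,6],"turn": [0,0,0],"grip": 0},{"xyz": [-0.5,0,8],"turn": [0,0,0],"grip": 0},{"xyz": [-0.5,0,9],"turn": [0,0,0],"grip": 0},{"xyz": [-0.5,0,10],"turn": [0,0,0],"grip": 0},{"xyz": [-0.5,0,11],"turn": [0,0,0],"grip": 0},{"xyz": [-0.5,0,12],"turn": [0,0,0],"grip": 0},{"xyz": [-0.5,0,12],"turn": [0,0,0],"grip": 0},{"xyz": [-0.5,0,12],"turn": [0,0,0],"grip": 0}])

```text
clock: 6.17
tcp_pos: [0.6307, 0.0383, 0.0814]
orientation: [0.001, 0.09, 0.996, 0.0]
wrist_force: [-0.2, -0.3, -1.5]
finger_gap: 0.0132
grip_force: 58.5
```

```bash
python3 -c "
from h import *
st()"
```

```text
t 6.1667 tcp [630.7  38.3  81.4] yawY 79.7 tilt [0.0012 0.    ] j [-0.07  0.5  -0.05  1.02  0.    0.11] F [-0.2 -0.3 -1.5] T [ 0.05 -0.1   0.03] gap 0.01323497581505335 58.48980009555817
```

Call:
apply_moves(rows=[{"xyz": [0,0,1],"turn": [0,0,0],"grip": 0},{"xyz": [0,0,2],"turn": [0,0,0],"grip": 0},{"xyz": [0,0,3],"turn": [0,0,0],"grip": 0},{"xyz": [0,0,3],"turn": [0,0,0],"grip": 0},{"xyz": [0,0,3],"turn": [0,0,0],"grip": 0}])

```text
clock: 6.58
tcp_pos: [0.6307, 0.0383, 0.0785]
orientation: [0.001, 0.09, 0.996, 0.0]
wrist_force: [1.3, 1.3, -3.0]
finger_gap: 0.0132
grip_force: 58.4
```

```bash
python3 -c "
from h import *
st();P=cloud(look('side'));m=(np.hypot(P[...,0]-.629,P[...,1]-.039)<.039)&(abs(P[...,2]-.050)<.007);q=P[m]*1000;print(len(q),np.histogram(q[:,2],bins=np.arange(43,58)))"
```

```text
t 6.5833 tcp [630.7  38.3  78.5] yawY 79.7 tilt [ 0.0014 -0.    ] j [-0.07  0.5  -0.05  1.01  0.    0.11] F [ 1.3  1.3 -3. ] T [ 0.19 -0.25  0.02] gap 0.013215616195130928 58.429961800575256
439 (array([ 11,  17,  22,   8,  15,  21,  24,  99, 110,  68,  34,   3,   4,
         3]), array([43, 44, 45, 46, 47, 48, 49, 50, 51, 52, 53, 54, 55, 56, 57]))
```

Call:
apply_moves(rows=[{"xyz": [0,0,1],"turn": [0,0,0],"grip": 0},{"xyz": [0,0,2],"turn": [0,0,0],"grip": 0},{"xyz": [0,0,3],"turn": [0,0,0],"grip": 0},{"xyz": [0,0,4],"turn": [0,0,0],"grip": 0},{"xyz": [0,0,4],"turn": [0,0,0],"grip": 0},{"xyz": [0,0,4],"turn": [0,0,0],"grip": 0}])

```text
clock: 7.13
tcp_pos: [0.6308, 0.0383, 0.0745]
orientation: [0.001, 0.09, 0.996, 0.0]
wrist_force: [0.9, 0.3, -1.3]
finger_gap: 0.0134
grip_force: 58.6
```

```bash
python3 -c "
from h import *
st()"
```

```text
t 7.1333 tcp [630.8  38.3  74.5] yawY 79.7 tilt [ 0.0014 -0.    ] j [-0.07  0.5  -0.06  1.01  0.    0.11] F [ 0.9  0.3 -1.3] T [ 0.19 -0.44  0.04] gap 0.013394641136690146 58.577991127967834
```

Call:
apply_moves(rows=[{"xyz": [-0.3,0,0.5],"turn": [0,0,0],"grip": 0},{"xyz": [-0.5,0,1],"turn": [0,0,0],"grip": 0},{"xyz": [-0.5,0,1],"turn": [0,0,0],"grip": 0},{"xyz": [-0.5,0,1],"turn": [0,0,0],"grip": 0},{"xyz": [-0.5,0,1],"turn": [0,0,0],"grip": 0}])

```text
clock: 7.55
tcp_pos: [0.6309, 0.0383, 0.0735]
orientation: [0.0, 0.09, 0.996, 0.0]
wrist_force: [0.2, 0.6, 2.0]
finger_gap: 0.013
grip_force: 58.9
```

```bash
python3 -c "
from h import *
st();P=cloud(look('side'));m=(np.hypot(P[...,0]-.629,P[...,1]-.039)<.038)&(abs(P[...,2]-.050)<.007);q=P[m]*1000;print(len(q),np.histogram(q[:,2],bins=np.arange(43,58))[0])"
```

```text
t 7.55 tcp [630.9  38.3  73.5] yawY 79.7 tilt [0.0008 0.0001] j [-0.07  0.51 -0.06  1.    0.    0.11] F [0.2 0.6 2. ] T [0.32 0.03 0.04] gap 0.013004421173600348 58.871201276779175
428 [ 10  10  13   5  22  22  68 103  89  28  14  12  23   9]
```

The shoulder touches at about 4 N, so the pins are fully in. Now I'll turn clockwise (+z in tool axes) in stages.

Call:
apply_moves(rows=[{"xyz": [0,0,0],"turn": [0,0,0.05],"grip": 0},{"xyz": [0,0,0],"turn": [0,0,0.1],"grip": 0},{"xyz": [0,0,0],"turn": [0,0,0.15],"grip": 0},{"xyz": [0,0,0],"turn": [0,0,0.2],"grip": 0},{"xyz": [0,0,0],"turn": [0,0,0.25],"grip": 0},{"xyz": [0,0,0],"turn": [0,0,0.3],"grip": 0},{"xyz": [0,0,0],"turn": [0,0,0.3],"grip": 0}], force=80)

```text
clock: 8.18
tcp_pos: [0.631, 0.0385, 0.0735]
orientation: [0.0, 0.238, 0.971, 0.0]
wrist_force: [0.5, 2.9, -0.1]
finger_gap: 0.0127
grip_force: 78.6
```

```bash
python3 -c "
from h import *
st()"
```

```text
t 8.1833 tcp [631.   38.5  73.5] yawY 62.46 tilt [0.0011 0.0004] j [-0.07  0.51 -0.06  1.    0.    0.41] F [ 0.5  2.9 -0.1] T [ 0.53 -0.07  0.06] gap 0.012747797865414549 78.63200426101685
```

Call:
apply_moves(rows=[{"xyz": [0.2,0.4,0.3],"turn": [0,0,0.05],"grip": 0},{"xyz": [0.2,0.4,0.3],"turn": [0,0,0.1],"grip": 0},{"xyz": [0.2,0.4,0.3],"turn": [0,0,0.1],"grip": 0},{"xyz": [0.2,0.4,0.3],"turn": [0,0,0.1],"grip": 0}])

```text
clock: 8.52
tcp_pos: [0.631, 0.0385, 0.0732]
orientation: [0.0, 0.285, 0.959, -0.0]
wrist_force: [0.2, 1.4, 1.5]
finger_gap: 0.013
grip_force: 78.7
```

```bash
python3 -c "
from h import *
st();d=look('wrist');e=look('side')
A=cv2.resize(d['color'][120:300,170:350],None,fx=2.2,fy=2.2,interpolation=cv2.INTER_CUBIC);B=cv2.resize(e['color'][165:245,290:380],None,fx=4.4,fy=4.4,interpolation=cv2.INTER_CUBIC)
h=max(A.shape[0],B.shape[0]);C=np.zeros((h,A.shape[1]+B.shape[1],3),np.uint8);C[:A.shape[0],:A.shape[1]]=A;C[:B.shape[0],A.shape[1]:]=B;print(C.shape);cv2.imwrite('pics/w6.png',C)"
```

```text
t 8.5167 tcp [631.   38.5  73.2] yawY 56.9 tilt [ 0.0009 -0.0004] j [-0.07  0.51 -0.06  1.   -0.    0.51] F [0.2 1.4 1.5] T [0.16 0.06 0.01] gap 0.012979453367616346 78.69526147842407
(396, 792, 3)
```

View pics/w6.png

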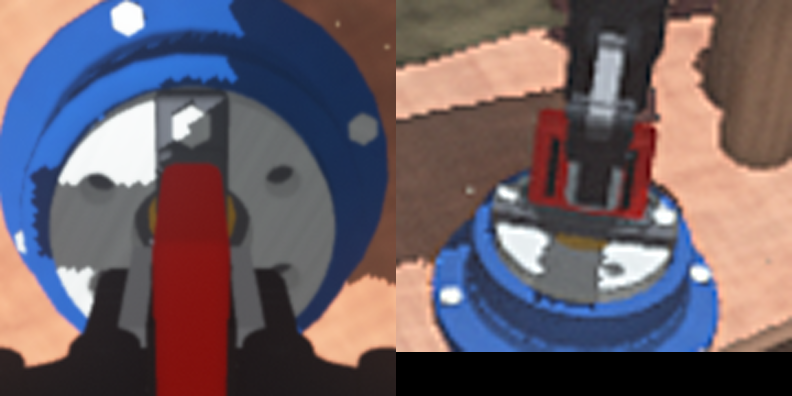

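The ring's holes are still at ±60° to the bar (crop (98,182)/(279,175)), so the ring turns with the spanner and the bar lies flush.

Call:
apply_moves(rows=[{"xyz": [0,0,0],"turn": [0,0,0.05],"grip": 0},{"xyz": [0,0,0],"turn": [0,0,0.1],"grip": 0},{"xyz": [0,0,0],"turn": [0,0,0.15],"grip": 0},{"xyz": [0,0,0],"turn": [0,0,0.2],"grip": 0},{"xyz": [0,0,0],"turn": [0,0,0.25],"grip": 0},{"xyz": [0,0,0],"turn": [0,0,0.3],"grip": 0},{"xyz": [0,0,0],"turn": [0,0,0.35],"grip": 0},{"xyz": [0,0,0],"turn": [0,0,0.35],"grip": 0}])

```text
clock: 9.28
tcp_pos: [0.6306, 0.0382, 0.0731]
orientation: [0.0, 0.448, 0.894, -0.0]
wrist_force: [-0.6, -0.3, 1.7]
finger_gap: 0.0131
grip_force: 78.7
```

```bash
python3 -c "
from h import *
st()"
```

```text
t 9.2833 tcp [630.6  38.2  73.1] yawY 36.71 tilt [ 0.0002 -0.0009] j [-0.07  0.51 -0.06  1.   -0.    0.86] F [-0.6 -0.3  1.7] T [-0.11  0.25  0.09] gap 0.013055162444616526 78.7276017665863
```

Turned 0.75 rad so far. I'll take small steps now.

Call:
apply_moves(rows=[{"xyz": [0,0,0],"turn": [0,0,0.02],"grip": 0},{"xyz": [0,0,0],"turn": [0,0,0.04],"grip": 0},{"xyz": [0,0,0],"turn": [0,0,0.06],"grip": 0},{"xyz": [0,0,0],"turn": [0,0,0.06],"grip": 0}])

```text
clock: 9.62
tcp_pos: [0.6306, 0.0382, 0.073]
orientation: [0.0, 0.475, 0.88, -0.0]
wrist_force: [-2.9, -1.6, 1.1]
finger_gap: 0.0132
grip_force: 78.8
```

```bash
python3 -c "
from h import *
st()"
```

```text
t 9.6167 tcp [630.6  38.2  73. ] yawY 33.23 tilt [ 0.0001 -0.0009] j [-0.07  0.51 -0.06  1.   -0.    0.92] F [-2.9 -1.6  1.1] T [-0.49  0.55  0.12] gap 0.01315757379886959 78.76129746437073
```

Call:
apply_moves(rows=[{"xyz": [0,0,0],"turn": [0,0,0.02],"grip": 0},{"xyz": [0,0,0],"turn": [0,0,0.04],"grip": 0},{"xyz": [0,0,0],"turn": [0,0,0.04],"grip": 0}])

```text
clock: 9.87
tcp_pos: [0.6306, 0.0383, 0.073]
orientation: [0.0, 0.493, 0.87, -0.0]
wrist_force: [-3.6, -2.5, 1.1]
finger_gap: 0.013
grip_force: 78.8
```

```bash
python3 -c "
from h import *
st()"
```

```text
t 9.8667 tcp [630.6  38.3  73. ] yawY 30.91 tilt [ 0.     -0.0009] j [-0.07  0.51 -0.06  1.   -0.    0.97] F [-3.6 -2.5  1.1] T [-0.73  0.71  0.21] gap 0.013022500948709976 78.76434803009033
```

Call:
apply_moves(rows=[{"xyz": [-0.2,-0.5,0],"turn": [0,0,0],"grip": 0},{"xyz": [-0.2,-0.8,0],"turn": [0,0,0.02],"grip": 0},{"xyz": [-0.2,-0.8,0],"turn": [0,0,0.03],"grip": 0},{"xyz": [-0.2,-0.8,0],"turn": [0,0,0.03],"grip": 0}])

```text
clock: 10.2
tcp_pos: [0.6305, 0.0381, 0.0732]
orientation: [0.0, 0.506, 0.863, 0.0]
wrist_force: [-2.8, -1.6, 1.1]
finger_gap: 0.013
grip_force: 78.7
```

```bash
python3 -c "
from h import *
st()"
```

```text
t 10.2 tcp [630.5  38.1  73.2] yawY 29.24 tilt [0.0012 0.0001] j [-0.07  0.5  -0.06  1.    0.    0.99] F [-2.8 -1.6  1.1] T [-0.41  0.52  0.19] gap 0.01304215663943598 78.7337851524353
```

Call:
apply_moves(rows=[{"xyz": [0,0,0],"turn": [0,0,0.015],"grip": 0},{"xyz": [0,0,0],"turn": [0,0,0.03],"grip": 0},{"xyz": [0,0,0],"turn": [0,0,0.03],"grip": 0}])

```text
clock: 10.45
tcp_pos: [0.6305, 0.0381, 0.0732]
orientation: [0.0, 0.519, 0.855, 0.0]
wrist_force: [-2.7, -0.7, 1.3]
finger_gap: 0.0131
grip_force: 78.8
```

```bash
python3 -c "
from h import *
st()"
```

```text
t 10.45 tcp [630.5  38.1  73.2] yawY 27.52 tilt [ 0.001  -0.0001] j [-0.07  0.5  -0.06  1.   -0.    1.02] F [-2.7 -0.7  1.3] T [-0.44  0.55  0.31] gap 0.013119436566254979 78.77320289611816
```

Call:
apply_moves(rows=[{"xyz": [-0.2,-0.3,0],"turn": [0,0,0.01],"grip": 0},{"xyz": [-0.2,-0.3,0],"turn": [0,0,0.02],"grip": 0},{"xyz": [-0.2,-0.3,0],"turn": [0,0,0.02],"grip": 0},{"xyz": [-0.2,-0.3,0],"turn": [0,0,0.02],"grip": 0}])

```text
clock: 10.78
tcp_pos: [0.6304, 0.038, 0.0732]
orientation: [0.0, 0.527, 0.85, 0.0]
wrist_force: [-2.4, 0.5, 1.4]
finger_gap: 0.0131
grip_force: 78.9
```

```bash
python3 -c "
from h import *
st()"
```

```text
t 10.7833 tcp [630.4  38.   73.2] yawY 26.44 tilt [0.0012 0.0003] j [-0.07  0.5  -0.06  1.    0.    1.04] F [-2.4  0.5  1.4] T [-0.09  0.41  0.57] gap 0.013063449957825638 78.93599152565002
```

Call:
apply_moves(rows=[{"xyz": [0,0,0],"turn": [0,0,0.01],"grip": 0},{"xyz": [0,0,0],"turn": [0,0,0.02],"grip": 0},{"xyz": [0,0,0],"turn": [0,0,0.02],"grip": 0}])

```text
clock: 11.03
tcp_pos: [0.6304, 0.038, 0.0732]
orientation: [0.0, 0.535, 0.845, 0.0]
wrist_force: [-1.4, 0.3, 1.4]
finger_gap: 0.0132
grip_force: 79.4
```

```bash
python3 -c "
from h import *
st()"
```

```text
t 11.0333 tcp [630.4  38.   73.2] yawY 25.27 tilt [0.0012 0.0002] j [-0.07  0.5  -0.06  1.    0.    1.06] F [-1.4  0.3  1.4] T [0.06 0.39 0.87] gap 0.013187883666576824 79.38794732093811
```

The moment now rises stiffly (0.31, 0.57, 0.87 N m per 0.02 rad), so the ring is against its stop. I'll ease back into the play and lift out.

Call:
apply_moves(rows=[{"xyz": [0,0,0],"turn": [0,0,0],"grip": 0},{"xyz": [0,0,0],"turn": [0,0,0],"grip": 0},{"xyz": [0,0,0],"turn": [0,0,-0.03],"grip": 0},{"xyz": [0,0,0],"turn": [0,0,-0.06],"grip": 0},{"xyz": [0,0,0],"turn": [0,0,-0.07],"grip": 0},{"xyz": [0,0,-3],"turn": [0,0,-0.07],"grip": 0},{"xyz": [0,0,-7],"turn": [0,0,-0.07],"grip": 0},{"xyz": [0,0,-12],"turn": [0,0,-0.07],"grip": 0},{"xyz": [0,0,-25],"turn": [0,0,-0.07],"grip": 0},{"xyz": [0,0,-45],"turn": [0,0,-0.07],"grip": 0},{"xyz": [0,0,-55],"turn": [0,0,-0.07],"grip": 0},{"xyz": [0,0,-55],"turn": [0,0,-0.07],"grip": 0}])

```text
clock: 12.03
tcp_pos: [0.6323, 0.0376, 0.1314]
orientation: [0.003, 0.506, 0.863, 0.001]
wrist_force: [0.7, 0.1, -1.1]
finger_gap: 0.0133
grip_force: 78.3
```

```bash
python3 -c "
from ring import *
st();e=look('side');ring(e,np.array([.628,.0388]));plan(.4835,.1118,.128,77.5)
d=look('wrist');cv2.imwrite('pics/w7.png',np.hstack([d['color'][80:380,130:390],cv2.resize(e['color'][150:240,280:380],None,fx=3.33,fy=3.33)[:300]]))"
```

```text
t 12.0333 tcp [632.3  37.6 131.4] yawY 29.25 tilt [ 0.0066 -0.0006] j [-0.07  0.46  0.02  1.12 -0.    0.99] F [ 0.7  0.1 -1.1] T [-0.03 -0.    0.01] gap 0.01326333067815 78.2723879814148
ring centre [626.8  37.5] R 38.807134725587346 z 0.05142711147740742
 hole px [320.1 218.7] 333 [37 37] r 24.5 ang 177.4
 hole px [331.8 225.7] 85 [14  8] r 26.1 ang -117.4
yaw 77.5 xyz [137.1 -92.9   1. ] turn [ 0.002  0.004 -0.842]
```

View pics/w7.png

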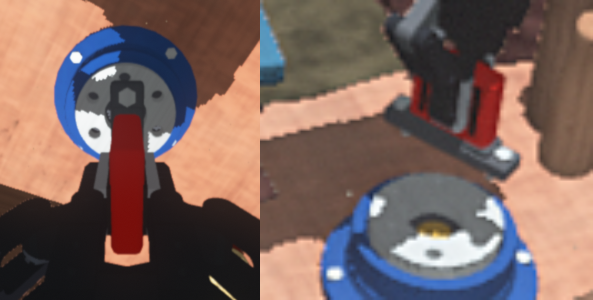

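The spanner is lifted clear and a ring hole now shows at −117° (it was at −66°), which is about 0.9 rad turned. Now back over the block.

Call:
apply_moves(rows=[{"xyz": [12,-8,0],"turn": [0,0,-0.09],"grip": 0},{"xyz": [30,-20,0],"turn": [0,0,-0.18],"grip": 0},{"xyz": [47,-31,0],"turn": [0,0,-0.28],"grip": 0},{"xyz": [64,-43,0],"turn": [0,0,-0.38],"grip": 0},{"xyz": [82,-55,0],"turn": [0,0,-0.48],"grip": 0},{"xyz": [100,-67,0],"turn": [0,0,-0.58],"grip": 0},{"xyz": [117,-79,0],"turn": [0,0,-0.68],"grip": 0},{"xyz": [130,-88,0],"turn": [0,0,-0.78],"grip": 0},{"xyz": [137,-93,0],"turn": [0,0,-0.842],"grip": 0},{"xyz": [137,-93,0],"turn": [0,0,-0.842],"grip": 0},{"xyz": [137,-93,0],"turn": [0,0,-0.842],"grip": 0}])

```text
clock: 13.05
tcp_pos: [0.4816, 0.1118, 0.1273]
orientation: [0.0, 0.109, 0.994, -0.0]
wrist_force: [0.5, -0.6, -2.8]
finger_gap: 0.0131
grip_force: 78.3
```

```bash
python3 -c "
from h import *
st();plan(.4837,.1118,.128,77.5);d=look('wrist');cv2.imwrite('pics/w8.png',d['color'])
g=cv2.cvtColor(d['color'],cv2.COLOR_BGR2GRAY).astype(int)
print(g[150:180,246:250].mean(1).round());print(g[165,232:284])"
```

```text
t 13.05 tcp [481.6 111.8 127.3] yawY 77.44 tilt [ 0.0002 -0.0004] j [ 0.07  0.22 -0.35  1.01 -0.    0.29] F [ 0.5 -0.6 -2.8] T [-0.05 -0.02 -0.05] gap 0.01311851768195013 78.27221632003784
yaw 77.5 xyz [-2.1  0.4 -0.7] turn [-0.     0.    -0.001]
[164. 165. 164. 164. 164. 164. 164. 164. 162. 154. 122.  74.  58.  68.
  87. 100. 109. 116. 118. 117. 111. 106. 129. 155. 164. 165. 165. 165.
 165. 164.]
[173 166 167 171 172 173 172 161 117  93  95  98  99  99 100 101 100 100
 100  99 100  99  98  98  98  98  98  98  99  98  97  97  99  99  99  99
  98  98  95  89  79  66  63  63  62  63  64  67  71  70  70  70]
```

View pics/w8.png

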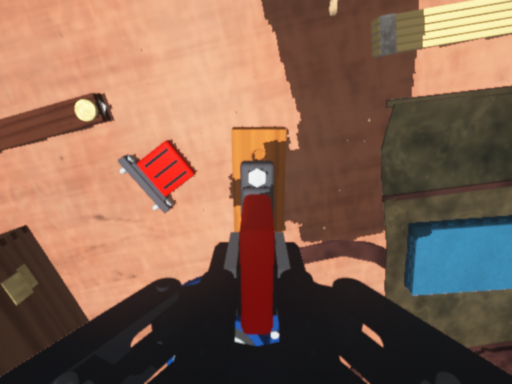

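Same picture as at lift-off (bar end at (257,162), so no slip in the hand), with the block about 2 px lower. A 2 mm shift along tool −x is needed.

Call:
apply_moves(rows=[{"xyz": [-2,0.2,10],"turn": [0,0,0],"grip": 0},{"xyz": [-2,0.2,25],"turn": [0,0,0],"grip": 0},{"xyz": [-2,0.2,40],"turn": [0,0,0],"grip": 0},{"xyz": [-2,0.2,55],"turn": [0,0,0],"grip": 0},{"xyz": [-2,0.2,64],"turn": [0,0,0],"grip": 0},{"xyz": [-2,0.2,69],"turn": [0,0,0],"grip": 0},{"xyz": [-2,0.2,69],"turn": [0,0,0],"grip": 0},{"xyz": [-2,0.2,69],"turn": [0,0,0],"grip": 0}])

```text
clock: 13.77
tcp_pos: [0.4845, 0.1113, 0.0589]
orientation: [0.0, 0.109, 0.994, -0.0]
wrist_force: [-0.3, -0.4, -2.4]
finger_gap: 0.0127
grip_force: 78.3
```

```bash
python3 -c "
from h import *
st();plan(.4842,.1118,.0445,77.5)"
```

```text
t 13.7667 tcp [484.5 111.3  58.9] yawY 77.49 tilt [ 0.0008 -0.0001] j [ 0.06  0.29 -0.44  0.84 -0.    0.28] F [-0.3 -0.4 -2.4] T [-0.06 -0.01 -0.02] gap 0.012676339887572554 78.2809317111969
yaw 77.5 xyz [ 0.4  0.4 14.4] turn [ 0.     0.001 -0.   ]
```

Call:
apply_moves(rows=[{"xyz": [0.3,0.4,3],"turn": [0,0,0],"grip": 0},{"xyz": [0.3,0.4,5],"turn": [0,0,0],"grip": 0},{"xyz": [0.3,0.4,6.5],"turn": [0,0,0],"grip": 0},{"xyz": [0.3,0.4,8],"turn": [0,0,0],"grip": 0},{"xyz": [0.3,0.4,8],"turn": [0,0,0],"grip": 0}])

```text
clock: 14.18
tcp_pos: [0.4839, 0.112, 0.0509]
orientation: [0.0, 0.109, 0.994, -0.0]
wrist_force: [-0.2, -0.3, -1.9]
finger_gap: 0.0131
grip_force: 78.3
```

```bash
python3 -c "
from h import *
st()"
```

```text
t 14.1833 tcp [483.9 112.   50.9] yawY 77.53 tilt [ 0.001  -0.0001] j [ 0.07  0.3  -0.45  0.82 -0.    0.28] F [-0.2 -0.3 -1.9] T [ 0.02 -0.01 -0.03] gap 0.013077127218345171 78.28068137168884
```

Call:
apply_moves(rows=[{"xyz": [0,0,2],"turn": [0,0,0],"grip": 0},{"xyz": [0,0,4],"turn": [0,0,0],"grip": 0},{"xyz": [0,0,5.5],"turn": [0,0,0],"grip": 0},{"xyz": [0,0,6.2],"turn": [0,0,0],"grip": 0},{"xyz": [0,0,6.2],"turn": [0,0,0],"grip": 0}])

```text
clock: 14.6
tcp_pos: [0.4839, 0.112, 0.0447]
orientation: [0.0, 0.109, 0.994, -0.0]
wrist_force: [-0.4, -0.5, -1.4]
finger_gap: 0.013
grip_force: 78.5
```

```bash
python3 -c "
from h import *
st()"
```

```text
t 14.6 tcp [483.9 112.   44.7] yawY 77.52 tilt [ 0.0009 -0.0001] j [ 0.07  0.3  -0.46  0.81 -0.    0.28] F [-0.4 -0.5 -1.4] T [ 0.02 -0.   -0.04] gap 0.013018628654552944 78.49885582923889
```

Just about seated. I'll lower 0.6 mm more, release with 20 N set, open and rise.

Call:
apply_moves(rows=[{"xyz": [0,0,0.6],"turn": [0,0,0],"grip": 0},{"xyz": [0,0,0.6],"turn": [0,0,0],"grip": 0},{"xyz": [0,0,0.6],"turn": [0,0,0],"grip": 0.15},{"xyz": [0,0,0.6],"turn": [0,0,0],"grip": 0.3},{"xyz": [0,0,0.6],"turn": [0,0,0],"grip": 0.45},{"xyz": [0,0,0.6],"turn": [0,0,0],"grip": 0.5},{"xyz": [0,0,0.6],"turn": [0,0,0],"grip": 0.5},{"xyz": [0,0,-10],"turn": [0,0,0],"grip": 0.5},{"xyz": [0,0,-35],"turn": [0,0,0],"grip": 0.5},{"xyz": [0,0,-65],"turn": [0,0,0],"grip": 0.5},{"xyz": [0,0,-95],"turn": [0,0,0],"grip": 0.5},{"xyz": [0,0,-125],"turn": [0,0,0],"grip": 0.5}], force=20)

```text
clock: 15.6
tcp_pos: [0.4835, 0.1119, 0.1709]
orientation: [0.0, 0.109, 0.994, -0.0]
wrist_force: [0.2, 0.4, 0.5]
finger_gap: 0.0428
grip_force: 0.0
```

```bash
python3 -c "
from h import *
st();look('wrist')
for n in('wrist',):
    d=load(n);P=cloud(d);hsv=cv2.cvtColor(d['color'],cv2.COLOR_BGR2HSV);near=np.hypot(P[...,0]-.4825,P[...,1]-.112)<.05
    q=P[near&((hsv[...,0]<6)|(hsv[...,0]>174))&(hsv[...,1]>190)&(P[...,2]>.07)&(P[...,2]<.09)];print(cv2.minAreaRect((q[:,:2]*1000).astype(np.float32)),np.median(q,0))
    P2=P[(abs(P[...,2]-.022)<.003)&(np.hypot(P[...,0]-.4815,P[...,1]-.1115)<.07)];print(cv2.minAreaRect((P2[:,:2]*1000).astype(np.float32)))
from ring import ring
ring(look('side'),np.array([.628,.0388]));e=load('side');cv2.imwrite('pics/w9.png',np.hstack([d['color'],e['color']])[:, :1024][::1]);cv2.imwrite('pics/w9.png',np.hstack([d['color'][60:360,150:450],cv2.resize(e['color'][160:280,200:380],None,fx=2.5,fy=2.5)]))"
```

```text
t 15.6 tcp [483.5 111.9 170.9] yawY 77.52 tilt [ 0.0005 -0.0002] j [ 0.07  0.19 -0.27  1.11 -0.    0.28] F [0.2 0.4 0.5] T [ 0.   -0.04 -0.  ] gap 0.042751258131790724 0.0
((481.97357177734375, 111.83090209960938), (13.586088180541992, 49.16183090209961), 77.87969207763672) [0.47934784 0.11230793 0.08073952]
((483.17803955078125, 112.4736328125), (44.06851577758789, 99.72972869873047), 77.54197692871094)
ring centre [626.7  37.5] R 38.83728749996811 z 0.051431562328882956
 hole px [320.2 208.8] 82 [14  8] r 28.5 ang 116.3
 hole px [345.6 211.7] 79 [12  8] r 29.8 ang 3.2
 hole px [319.2 219. ] 88 [14  9] r 26.3 ang 177.9
 hole px [345.1 221.9] 92 [13  9] r 27.8 ang -54.7
 hole px [331.8 225.8] 87 [14  8] r 26.1 ang -117.4
fit centre [628.39  38.84] hole ang mod60 0.73 rms mm 0.06991078704993427
```

View pics/w9.png

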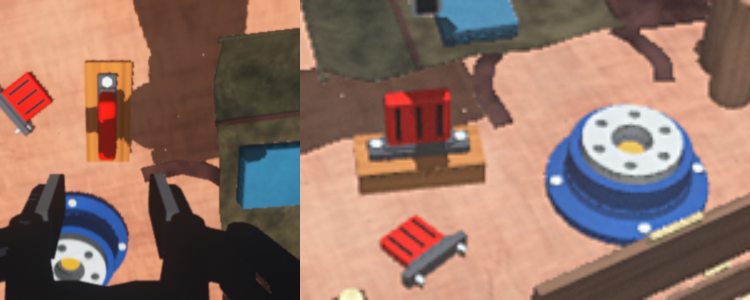

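The spanner sits flat and centred in its block (grip top at 0.081 m), and the fingers are clear. The ring turned 0.86 rad from its start angle, which with the stiff moment at the end means it is at its stop.

```bash
python3 -c "
from h import *
print(ticket.hand_in())"
```

```text
the job is handed in; nothing more can be done
None
```

The ring was turned clockwise to its stop, the spanner is back in its block and released, and the job is handed in; no verdict came back.

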